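Fit the filter cassette into the dust filter box

ROBOT

A 6-joint arm with a two-finger parallel gripper is mounted at the origin on a cart in front of the work surface, level with it; the furniture and walls round the work are solid. World frame = base frame: x ahead of the robot, y to its left, z up, the work surface at z = 0. Lengths are in m, angles in rad, forces in N, time in s.
With the tool pointing down it reaches from about 0.35 to 0.875 m from the base axis. Payload 4.2 kg.
Tool frame: the origin (TCP) lies between the finger pads; the fingertips stand 17 mm ahead of it and the grasp point (between the pads) lies 2 mm behind it (ctrl.tip_reach is the distance from the TCP to the fingertips, in m); z points along the fingers, y is the line along which they close (so a half turn about z gives the same grasp; the last joint's range is limited). The gripper opens to 87 mm and grips with 3 to 60 N. Pads are 19 mm wide; open, the fingers measure 117 mm over their backs; the gripper's body (75 mm by 190 mm) begins 51 mm behind the grasp point.
Start: joints at [1.388, 0.385, 0.008, 0, -1.194, -0.259], TCP at [0.267, 0.565, 0.218] pointing down, gripper open.
Joint ranges: [-3.14, 3.14], [-1.21, 2.06], [-1.07, 1.41], [-3.16, 2.05], [-2.99, -0.16], [-3.1, 3.1]. Speed limits (rad/s): [2.79, 2.79, 3.14, 3.14, 3.14, 3.14].

INTERFACE

Orientations are given as a unit quaternion [x, y, z, w].
In Python, from cell import ctrl gives the robot as it stands. The module is installed in compiled form; this text tells all that it offers.
- The arm moves only by the shell command python3 -m handwheel 'ROWS' [FORCE]. ROWS is text: rows parted by semicolons, each of 7 numbers parted by spaces: the shift along the tool's x, y, z in units of 250 mm (1.0 is 250 mm), then the turn, a rotation vector about the tool's x, y, z in units of 45 degrees (1.0 is 45 degrees), then the opening, from 0 (shut) to 1 (fully open). A call has 1 to 8 rows; each row is the pose to reach, as a shift and turn from the pose commanded when the call began, along the tool's axes at that moment; what a row does not reach only later rows make up. A row lasts 1/10 s, in which the tool goes at most 50 mm and 8.59 degrees, less where a joint would pass 70% of its speed; a pose out of reach is approached as far as the arm can. A call with a number of a shift or a turn outside -1 to 1 is refused whole. A call with a gripper value outside its range is refused whole. The fingers move at their own pace and stop on an object; FORCE is the grip in N (left out, the last holds). Time passes only in rows, so rows that repeat a pose let the fingers close. It gives the time, the measured TCP pose, the force, the opening and the grip force at its end, in the units of the state.
- ctrl.observe(): the state, without advancing time (a new reading comes with each control period).
- ctrl.get_image(name): name is "scene" or "top" or "wrist"; returns the picture (400x640x3 uint8, red, green, blue); there is no depth.
- ctrl.camera_params(name): a dict with "fx", "fy", "cx", "cy" (pixels), "pose" (4x4, takes a point from camera to world coordinates). Camera axes: x right, y up, looking along -z (the intrinsics and any distortion apply to the point x, -y, -z); pixel columns grow to the right and rows downward; lengths in m; the calibration is good to about 2 mm. A picture is of the moment at which its call begins: read the wrist's pose just before it. camera_params takes no time and is no camera call; for the wrist camera it gives the pose at the moment of the call.
- ctrl.sign_off(): hands the job in; it is judged then, once.
The state is a dict: "clock": time; "joint_pos": joint angles; "joint_velocities": joint speeds; "tau": joint torques, N m; "tool_pos": TCP position; "orientation": TCP orientation; "ft_force": force on the tool from outside, world axes, zero at the start; "moment": the same for the moment, N m; "gripper_width": opening from 0.0 (shut) to 1.0 (fully open); "grasp_force": force on a finger pad.
Only numpy, scipy, OpenCV 4.12 (cv2) and the standard library are available. Lean on these libraries where they do the work, as an engineer would, in place of code of your own. Each camera call takes 0.05 s, during which the arm holds its last target. There are 200 camera calls.

TASK

Fit the filter cassette into the grey dust filter box on the bench: tip it so that one of its short ends goes in under the fixed overhanging lip, level it down into the well and press until the sprung catch snaps over the other end. It must end fully home and level, with the catch closed over it and the gripper clear. Do not force it, and leave the brush, tin, tape roll and screwdriver where they are.

Things in the scene. Friction and masses are not known exactly. Their poses are not given: they have to be found in the camera images.
- filter_box: Fixed grey steel box, 188 x 132 mm, 65 mm high, a well open in its top. Origin: on the bench under the well's middle; x from lip end to catch end, z up. Well 123 (x) x 95 mm (y), upright walls, floor 22 mm above the bench. It stands so that the lip end is the one away from the robot. A 51 mm pipe stub sticks out 28 mm at the +y side, below the top.
- seat (a point): Middle of the well's floor, axes as the box; the cassette's origin comes here when it is home (1.5 mm play at each end, 2.5 mm at each side; rim top then 62 mm above the bench).
- lip_edge (a point): Middle of the free lower edge of the fixed lip: an aluminium plate over the -x end of the well, underside 65 and top 69 mm above the bench, reaching 14 mm over the well from its end wall, so 109 mm of the well's length is open.
- catch (a joint): Sprung steel leaf at the well's +x end. 0 = closed, at rest; grows (rad) as it is bent outwards, away from the well, about its foot 50 mm below the nose; stop 0.35. The nose bends out under some 2.5 N (5 N at 0.12 rad) and snaps back once the cassette's end is below it; pressing past takes about 3 to 8 N at that end, more than the cassette's weight.
- catch_nose (a point): Middle of the catch's nose edge, at its flat underside; moves with the leaf. At rest 63.5 mm above the bench and 6 mm inside the well's +x wall. Leaf 34 mm wide; its face slopes outwards and up to 78 mm above the bench. The wall behind it is lowered to 57 mm over 46 mm.
- cassette: Loose filter cassette, about 250 g, lying flat, handle up: aluminium rim 120 (its x) x 90 mm (y), 26 to 40 mm above the underside; below it a narrower pleated pack 98 x 78 mm. Origin: centre of the underside, z up. Both ends are alike: either may go under the lip.
- handle (a point): Middle of the cassette's strap handle, 65 mm above its underside: a bar along the cassette's y, 70 mm long, 12 mm thick (x), 18 mm tall (56 to 74 mm above the underside), with a 16 mm gap below it. Best gripped across its 12 mm; axes as the cassette.
- brush: Bystander: bench brush with wooden handle, 187 mm long, lying behind the work. Leave alone.
- tin: Bystander: round green tin, 61 mm across, 27 mm high. Leave alone.
- tape_roll: Bystander: cream tape roll lying flat, 62 mm across, 18 mm high. Leave alone.
- driver: Bystander: screwdriver with red handle, 158 mm long, lying at the left. Leave alone.
Things that resemble listed ones, but are neither listed nor needed, are in the scene too. Leave any pink look-alike of the cassette alone.

How it is judged:
At the end, for the whole second after the job is handed in: The cassette rests on the well's floor (origin within 2 mm of it in height and 5 mm sideways of the seat point), level within 0.025 rad and in line with the box within 0.09 rad, at rest, one end under the lip and the catch sprung back over the other end (below 0.03 rad) (z of cassette in the frame of seat between -0.002 and 0.002 m and horizontal distance between cassette and seat below 0.005 m and angle between cassette's own z axis and vertical below 0.025 rad and angle between the x axis of cassette and the x axis of filter_box, either way round below 0.09 rad and value of joint catch below 0.03 rad and linear speed of cassette below 0.01 m/s); the robot touches nothing.
It fails at once if the cassette is forced: more than 80 N between it and the box (contact force between cassette and filter_box above 80 N).
It fails at once if the brush is disturbed (moved more than 30 mm) (distance of brush from where it was at the start of the episode above 0.03 m).
It fails at once if the tin is disturbed (moved more than 30 mm) (distance of tin from where it was at the start of the episode above 0.03 m).
It fails at once if the tape roll is disturbed (moved more than 30 mm) (distance of tape_roll from where it was at the start of the episode above 0.03 m).
It fails at once if the screwdriver is disturbed (moved more than 30 mm) (distance of driver from where it was at the start of the episode above 0.03 m).
It also fails if it takes over 48 s, if anything falls off the work surface, if the arm or the gripper's body presses on something with over 40 N, if the wrist force passes 120 N, or if a joint passes its speed limit or range.

## Working session

There is one attempt and no reset: what is moved stays moved. The work goes in short steps, Python scripts to look and compute and a shell command to move; the robot and the scene stay as the last step left them, time stands still between calls to the robot, and variables do not carry over. Pictures are saved under pics/ and viewed, at most 10 in all, crops included, and the job is handed in when it is done.

```bash
mkdir -p pics; python3 - <<'E'
from cell import ctrl
import cv2,numpy as np
for n in("scene","top"):
    im=ctrl.get_image(n); cv2.imwrite(f"pics/{n}0.png",im[:,:,::-1]); p=ctrl.camera_params(n); print(n,p)
s=ctrl.observe(); print(s['clock'],s['tool_pos'],s['orientation'],s['ft_force'])
E
```

```text
scene {'fx': 448.8916381534261, 'fy': 448.8916381534261, 'cx': 318.75307258284914, 'cy': 198.79185111585036, 'pose': array([[ 0.53498338,  0.58291623, -0.61155658, -0.12273572],
       [-0.84481083,  0.37710283, -0.37958941, -0.25874888],
       [ 0.00935089,  0.71972365,  0.69419769,  0.83371195],
       [ 0.        ,  0.        ,  0.        ,  1.        ]])}
top {'fx': 504.89921087893936, 'fy': 504.89921087893936, 'cx': 324.24740231493865, 'cy': 197.70493657719308, 'pose': array([[-0.00914102,  0.97839697, -0.20653284,  0.29157198],
       [-0.99994447, -0.01002687, -0.00324278,  0.12810722],
       [-0.0052436 ,  0.20649173,  0.97843429,  1.25489727],
       [ 0.        ,  0.        ,  0.        ,  1.        ]])}
0.1 [0.2669826  0.56449712 0.21663714] [ 9.75683446e-01 -2.19182140e-01 -1.59829218e-04  9.88401884e-04] [-0.35769673 -0.48317102  0.33582175]
```

View pics/scene0.png

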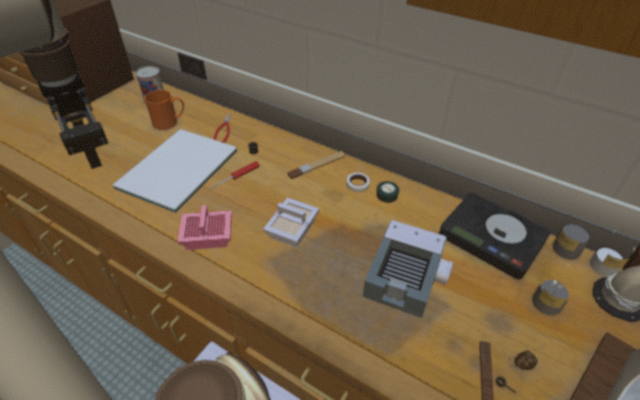

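View pics/top0.png

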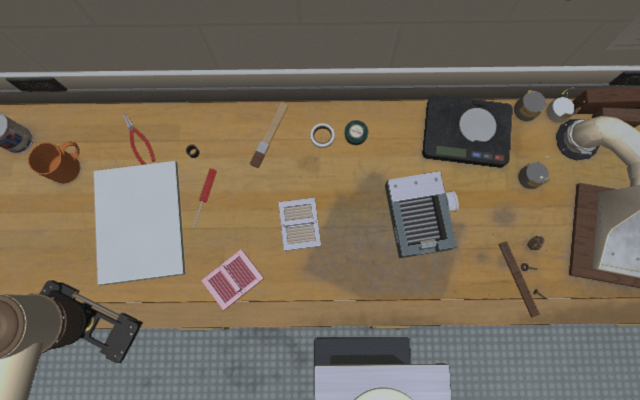

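The scene view shows the silver cassette at about (292,219) and the box at about (405,268), with the lip at its far end. In the top view the cassette is at (300,224) with its handle bar along the row, the box is at (422,215), the lip plate at (416,186), the catch at (430,244) and the stub at (452,201). The pink look-alike is at (232,279).

```bash
cat > h.py <<'E'
from cell import ctrl
import cv2,numpy as np
from scipy.spatial.transform import Rotation as R
def ray(p,uv):
    d=np.array([(uv[0]-p['cx'])/p['fx'],-(uv[1]-p['cy'])/p['fy'],-1.]); P=np.asarray(p['pose'])
    return P[:3,3],P[:3,:3]@d
def plane(p,uv,z):
    o,d=ray(p,uv); return o+d*(z-o[2])/d[2]
def tri(a,ua,b,ub):
    o1,d1=ray(a,ua);o2,d2=ray(b,ub)
    t=np.linalg.lstsq(np.c_[d1,-d2],o2-o1,rcond=None)[0]
    A,B=o1+t[0]*d1,o2+t[1]*d2; return (A+B)/2,np.linalg.norm(A-B)
def proj(p,X):
    P=np.asarray(p['pose']);c=P[:3,:3].T@(np.asarray(X)-P[:3,3]); return np.array([p['cx']+p['fx']*c[0]/-c[2],p['cy']-p['fy']*c[1]/-c[2]])
E
python3 - <<'E'
from h import *
np.set_printoptions(precision=4,suppress=True)
t=ctrl.camera_params("top")
for uv in[(280,201),(315,198),(320,246),(285,249)]: print(plane(t,uv,.04))
for uv in[(388,181),(441,173),(446,192),(393,200)]: print(plane(t,uv,.069))
print(plane(t,(398,257),.065),plane(t,(455,247),.065))
w=ctrl.camera_params("wrist");s=ctrl.observe()
T=np.eye(4);T[:3,:3]=R.from_quat(s['orientation']).as_matrix();T[:3,3]=s['tool_pos']
print(np.linalg.inv(T)@w['pose'],w); print(T)
E
```

```text
[0.5409 0.2409 0.04  ]
[0.5475 0.1549 0.04  ]
[0.4291 0.1435 0.04  ]
[0.4227 0.2278 0.04  ]
[ 0.5816 -0.0223  0.069 ]
[ 0.6002 -0.1514  0.069 ]
[ 0.5529 -0.1607  0.069 ]
[ 0.5346 -0.0327  0.069 ]
[ 0.3986 -0.0399  0.065 ] [ 0.4209 -0.175   0.065 ]
[[-0.0006  0.9707  0.2402  0.0653]
 [ 1.      0.0004  0.0008  0.0007]
 [ 0.0007  0.2402 -0.9707 -0.1673]
 [ 0.      0.      0.      1.    ]] {'fx': 320.82891645576154, 'fy': 320.82891645576154, 'cx': 317.39654452423184, 'cy': 202.97096478330982, 'pose': array([[-0.4283,  0.8771,  0.2175,  0.3259],
       [-0.9037, -0.416 , -0.1017,  0.5362],
       [ 0.0013, -0.2401,  0.9707,  0.3839],
       [ 0.    ,  0.    ,  0.    ,  1.    ]])}
[[ 0.9039 -0.4277 -0.0007  0.267 ]
 [-0.4277 -0.9039 -0.0019  0.5645]
 [ 0.0001  0.002  -1.      0.2166]
 [ 0.      0.      0.      1.    ]]
```

```bash
cat >> h.py <<'E'
def goal(pos,rot):
    """shift/turn units from present measured pose to the world pose"""
    s=ctrl.observe(); A=R.from_quat(s['orientation'])
    print('t',round(s['clock'],2),'shift',np.round(A.inv().apply(np.array(pos)-s['tool_pos'])/.25,3),'turn',np.round((A.inv()*rot).as_rotvec()/(np.pi/4),3))
def down(yaw):  # tool pointing down, tool x at yaw in world
    return R.from_euler('z',yaw)*R.from_euler('x',np.pi)
E
python3 -m handwheel '0.7 0.47 -0.1 0 0 0.66 1;0.7 0.47 -0.1 0 0 0.66 1;0.7 0.47 -0.1 0 0 0.66 1;0.7 0.47 -0.1 0 0 0.66 1;0.7 0.47 -0.1 0 0 0.66 1;0.7 0.47 -0.1 0 0 0.66 1'
python3 - <<'E'
from h import *
goal([.485,.2,.25],down(-np.pi/2+.09))
E
```

```text
clock: 0.7
tool_pos: [0.3759, 0.3824, 0.243]
orientation: [0.886, -0.463, -0.0, -0.0]
ft_force: [-0.6, 0.3, -0.2]
gripper_width: 1.003
grasp_force: 0.0
t 0.7 shift [ 0.848  0.059 -0.029] turn [-0.     0.001  0.66 ]
```

```bash
python3 -m handwheel '0.85 0.06 0 0 0 0.66 1;0.85 0.06 0 0 0 0.66 1;0.85 0.06 0 0 0 0.66 1;0.85 0.06 0 0 0 0.66 1;0.85 0.06 0 0 0 0.66 1;0.85 0.06 0 0 0 0.66 1;0.85 0.06 0 0 0 0.66 1'
python3 - <<'E'
from h import *
import pickle
p=ctrl.camera_params("wrist");im=ctrl.get_image("wrist")
pickle.dump((p,im),open("w1.pkl","wb")); cv2.imwrite("pics/w1.png",im[:,:,::-1]); print(ctrl.observe()['joint_pos'])
E
```

```text
clock: 1.4
tool_pos: [0.4845, 0.2023, 0.2422]
orientation: [0.739, -0.673, -0.0, 0.0]
ft_force: [-0.4, 0.3, -0.4]
gripper_width: 1.002
grasp_force: 0.0
[ 7.05399457e-01  1.96587081e-01 -1.94848619e-01 -3.50765032e-04
 -1.17973200e+00 -6.10948546e-01]
```

View pics/w1.png

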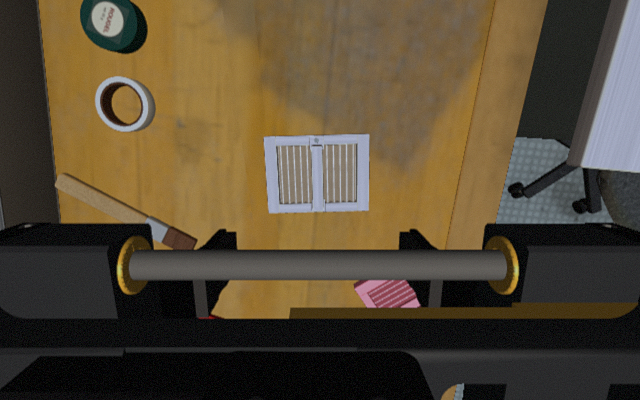

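The cassette's rim has its corners at about (265,137), (369,134), (370,211) and (268,213), with the handle bar up the middle at x≈317. I need a second wrist view with a sideways baseline.

```bash
python3 -m handwheel '-0.32 0 0 0 0 0 1;-0.32 0 0 0 0 0 1;-0.32 0 0 0 0 0 1;-0.32 0 0 0 0 0 1'
python3 - <<'E'
from h import *
import pickle
p=ctrl.camera_params("wrist");im=ctrl.get_image("wrist")
pickle.dump((p,im),open("w2.pkl","wb"))
def white(im):
    h=cv2.cvtColor(im,cv2.COLOR_RGB2HSV); m=((h[...,1]<45)&(h[...,2]>120)).astype(np.uint8)*255
    return m
out=[]
for f in("w1.pkl","w2.pkl"):
    p,im=pickle.load(open(f,"rb")); m=white(im); m=cv2.morphologyEx(m,cv2.MORPH_CLOSE,np.ones((9,9)))
    cs,_=cv2.findContours(m,cv2.RETR_EXTERNAL,cv2.CHAIN_APPROX_NONE)
    for c in cs:
        if 3000<cv2.contourArea(c)<15000: print(f,cv2.contourArea(c),cv2.minAreaRect(c),cv2.approxPolyDP(c,6,True).reshape(-1,2).tolist())
    y0=60 if f=="w2.pkl" else 110
    out.append(cv2.resize(im[y0-40:y0+130,220:420],None,fx=2,fy=2,interpolation=cv2.INTER_CUBIC))
o=np.hstack(out)
cv2.imwrite("pics/c12.png",o[:,:,::-1])
E
```

```text
clock: 1.85
tool_pos: [0.4763, 0.2826, 0.2423]
orientation: [0.74, -0.672, -0.0, 0.0]
ft_force: [-0.1, -0.1, -0.1]
gripper_width: 1.0
grasp_force: 0.0
w1.pkl 3006.5 ((537.0, 180.0), (84.0, 82.0), 90.0) [[517, 138], [496, 221], [578, 222], [555, 215], [544, 191], [506, 196], [507, 183], [528, 183], [563, 148]]
w1.pkl 7758.5 ((317.330810546875, 173.0702362060547), (77.23641204833984, 105.3056411743164), 88.49256896972656) [[369, 135], [264, 137], [269, 212], [367, 210]]
w1.pkl 5946.0 ((610.0, 86.0), (172.0, 58.0), 90.0) [[639, 0], [627, 0], [583, 167], [639, 172]]
w2.pkl 5903.0 ((566.909423828125, 167.08302307128906), (149.25030517578125, 116.06426239013672), 2.4895529747009277) [[515, 112], [490, 220], [639, 227], [621, 195], [617, 208], [600, 208], [599, 199], [563, 203], [539, 173], [509, 182], [512, 160], [527, 163], [554, 142], [556, 127], [566, 126], [544, 108]]
w2.pkl 9113.0 ((316.5495910644531, 100.43463134765625), (85.79232788085938, 111.0916976928711), 88.53119659423828) [[371, 57], [261, 60], [266, 144], [369, 142]]
w2.pkl 3373.0 ((616.0, 56.5), (113.0, 46.0), 90.0) [[639, 0], [621, 0], [593, 98], [607, 103], [608, 113], [613, 104], [639, 106]]
```

View pics/c12.png

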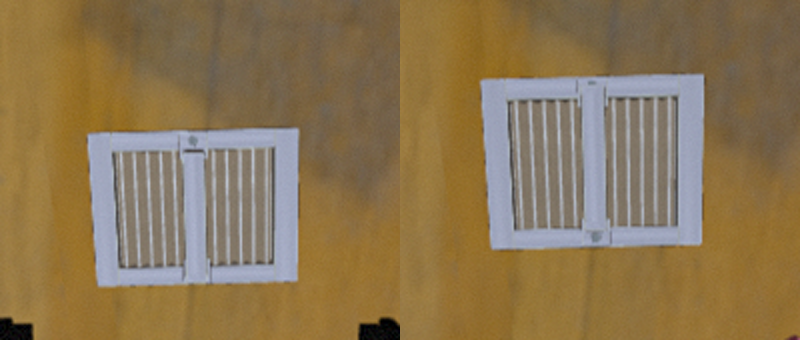

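```bash
python3 - <<'E'
from h import *
import pickle
np.set_printoptions(precision=4,suppress=True)
p1=pickle.load(open("w1.pkl","rb"))[0];p2=pickle.load(open("w2.pkl","rb"))[0]
print(p1['pose'][:3,3],p2['pose'][:3,3])
a=[(264.5,136.5),(369.5,134.5),(369,210.5),(268.5,212.5)];b=[(260.5,60),(372,57),(370.5,142),(266,144)]
C=[]
for u,v in zip(a,b):
    X,e=tri(p1,u,p2,v); C.append(X); print(X,e, plane(p1,u,.04)[:2],plane(p2,v,.04)[:2])
C=np.array(C)
D=np.array([(plane(p1,u,.04)+plane(p2,v,.04))/2 for u,v in zip(a,b)])
for Q in(C,D): print('ctr',Q.mean(0),'yaw long',np.arctan2(*(Q[0]+Q[3]-Q[1]-Q[2])[[1,0]]),'short',np.arctan2(*(Q[1]+Q[0]-Q[2]-Q[3])[[1,0]])+np.pi/2, 'len',np.linalg.norm(Q[0]-Q[1]),np.linalg.norm(Q[1]-Q[2]))
# bar end at low-row edge / screw heads
for z in(.065,.074): print(z,plane(p1,(317.3,178.5),z),plane(p2,(317,98),z))
print('bar', tri(p1,(317.5,178.5),p2,(317,98)))
E
```

```text
[0.4906 0.1368 0.4094] [0.4826 0.2172 0.4095]
[0.5493 0.1567 0.0368] 0.0007260026336170215 [0.5484 0.1565] [0.5491 0.1573]
[0.4311 0.1433 0.0418] 7.668534496272112e-05 [0.4308 0.1433] [0.4309 0.143 ]
[0.42   0.2315 0.0397] 0.0007705307455258032 [0.4197 0.2314] [0.4205 0.2316]
[0.5387 0.2452 0.0393] 0.0007162010378648376 [0.5389 0.245 ] [0.5382 0.2451]
ctr [0.4848 0.1942 0.0394] yaw long 0.11361914405743728 short 0.12226533100852222 len 0.11906629913243692 0.08894709821043693
ctr [0.4846 0.1941 0.04  ] yaw long 0.11484456564825966 short 0.11813589976913397 len 0.1187343144765435 0.08900100333370606
0.065 [0.4851 0.1945 0.065 ] [0.4851 0.1919 0.065 ]
0.074 [0.4852 0.193  0.074 ] [0.4851 0.1925 0.074 ]
bar (array([0.4851, 0.1927, 0.0758]), np.float64(3.987807464211851e-06))
```

The crops show the bar centred at (317.5,178) and (317,98), and the rim triangulates at z≈0.0395, as the text says. Next I measure the box from two places.

```bash
python3 - <<'E'
from h import *
goal([.50,-.015,.242],down(-np.pi/2+.13)); goal([.50,-.09,.242],down(-np.pi/2+.13))
E
```

```text
t 1.9 shift [1.191 0.019 0.002] turn [ 0.001 -0.001 -0.045]
t 1.9 shift [1.489 0.047 0.002] turn [ 0.001 -0.001 -0.045]
```

```bash
python3 -m handwheel '1 0.02 0 0 0 -0.045 1;1 0.02 0 0 0 -0.045 1;1 0.02 0 0 0 -0.045 1;1 0.02 0 0 0 -0.045 1;1 0.02 0 0 0 -0.045 1;1 0.02 0 0 0 -0.045 1;1 0.02 0 0 0 -0.045 1'
python3 -m handwheel '0.19 0 0 0 0 0 1;0.19 0 0 0 0 0 1;0.19 0 0 0 0 0 1;0.19 0 0 0 0 0 1'
python3 - <<'E'
from h import *
import pickle
p=ctrl.camera_params("wrist");im=ctrl.get_image("wrist")
pickle.dump((p,im),open("w3.pkl","wb"));print(p['pose'][:3,3])
E
python3 -m handwheel '0.3 0.03 0 0 0 0 1;0.3 0.03 0 0 0 0 1;0.3 0.03 0 0 0 0 1;0.3 0.03 0 0 0 0 1'
python3 - <<'E'
from h import *
import pickle
p=ctrl.camera_params("wrist");im=ctrl.get_image("wrist")
pickle.dump((p,im),open("w4.pkl","wb"));print(p['pose'][:3,3])
im3=pickle.load(open("w3.pkl","rb"))[1]
c=lambda im,y:cv2.resize(im[y:y+150,210:430],None,fx=3.6,fy=3.6,interpolation=cv2.INTER_CUBIC)
cv2.imwrite("pics/b3.png",c(im3,20)[:,:,::-1]);cv2.imwrite("pics/b4.png",c(im,90)[:,:,::-1])
E
```

```text
clock: 2.6
tool_pos: [0.4951, 0.03, 0.2429]
orientation: [0.75, -0.662, 0.0, -0.0]
ft_force: [0.3, 0.4, -1.0]
gripper_width: 0.999
grasp_force: 0.0
clock: 3.0
tool_pos: [0.5014, -0.0145, 0.2426]
orientation: [0.751, -0.66, -0.0, -0.0]
ft_force: [-0.6, 0.4, 0.7]
gripper_width: 0.997
grasp_force: 0.0
[ 0.50973108 -0.07976442  0.40986197]
clock: 3.45
tool_pos: [0.5036, -0.0903, 0.2426]
orientation: [0.751, -0.66, -0.0, -0.0]
ft_force: [-0.2, -0.2, -0.6]
gripper_width: 0.998
grasp_force: 0.0
[ 0.5118725  -0.15561957  0.40978858]
```

View pics/b3.png

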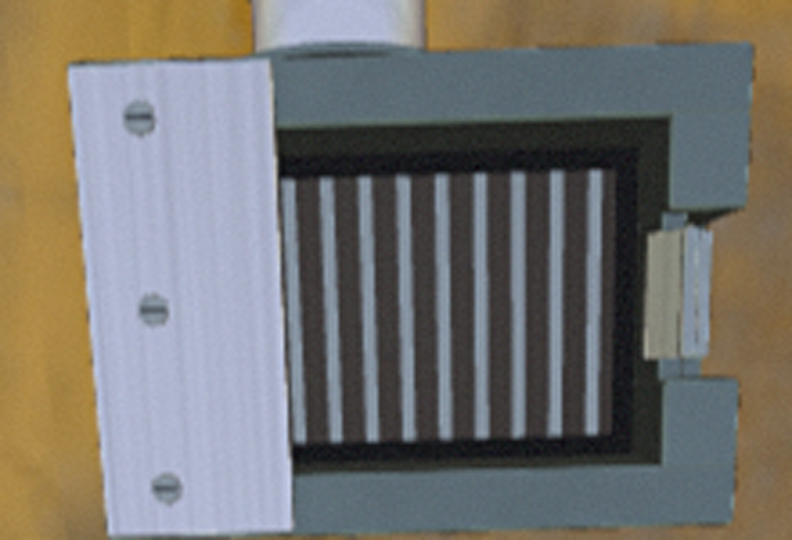

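View pics/b4.png

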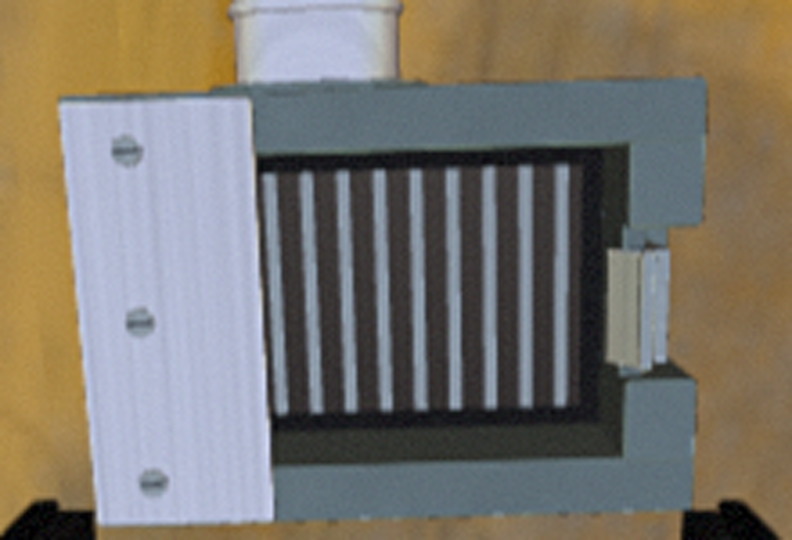

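The two crops show the lip plate, whose free edge runs (270,60)–(292,530) and (250,97)–(272,520). The well's catch-end corners are at (670,117)/(662,464) and (630,145)/(624,459), and the catch is at about (650,295) and (610,307). Triangulating next.

```bash
python3 - <<'E'
from h import *
import pickle
np.set_printoptions(precision=4,suppress=True)
p3=pickle.load(open("w3.pkl","rb"))[0];p4=pickle.load(open("w4.pkl","rb"))[0]
f3=dict(A=(69,66),B=(270,60),C=(292,530),D=(109,536),s1=(138,117),s2=(153,310),s3=(167,488),E=(670,117),F=(662,464),G=(752,44),H=(732,523))
f4=dict(A=(60,100),B=(250,97),C=(272,520),D=(98,524),s1=(127,151),s2=(140,322),s3=(153,482),E=(630,145),F=(624,459),G=(706,79),H=(692,511))
X={};P={}
for k in f3:
    u=np.array(f3[k])/3.6+(209.6,19.6);v=np.array(f4[k])/3.6+(209.6,89.6)
    X[k],e=tri(p3,u,p4,v); z=.069 if k in'ABCDs1s2s3' else .065
    a,b=plane(p3,u,z),plane(p4,v,z);P[k]=(a+b)/2
    print(k,X[k],round(e,4),P[k],(a-b)[:2])
print('box origin candidates')
# box x axis
bx=(P['E']+P['F']-P['B']-P['C'])/2; 
for n,d in(('lip',P['B']-P['C']),('BAwellend',P['E']-P['F']),('outer',P['G']-P['H']),('A-D',P['A']-P['D']),('screws',P['s1']-P['s3'])):
    print(n,'yaw(box x vs -X)',np.arctan2(d[0],-d[1]),'len',np.linalg.norm(d))
print('G-A',np.arctan2(*(P['A']-P['G'])[[1,0]]),'H-D',np.arctan2(*(P['D']-P['H'])[[1,0]]))
E
```

```text
A [ 0.6068 -0.1496  0.0641] 0.0 [ 0.6054 -0.1491  0.069 ] [0.     0.0011]
B [ 0.552  -0.1574  0.0673] 0.0001 [ 0.5518 -0.1572  0.069 ] [0.0001 0.0004]
C [ 0.5323 -0.0316  0.0691] 0.0002 [ 0.5323 -0.0316  0.069 ] [-0.0002 -0.    ]
D [ 0.5864 -0.0225  0.0667] 0.0003 [ 0.5859 -0.0231  0.069 ] [-0.0003  0.0005]
s1 [ 0.5853 -0.138   0.0708] 0.0005 [ 0.5857 -0.1381  0.069 ] [ 0.0006 -0.0004]
s2 [ 0.578  -0.0886  0.0687] 0.0 [ 0.5779 -0.0886  0.069 ] [-0.      0.0001]
s3 [ 0.5701 -0.0391  0.0687] 0.0003 [ 0.57   -0.0392  0.069 ] [-0.0003  0.    ]
E [ 0.4411 -0.158   0.064 ] 0.0004 [ 0.4413 -0.1579  0.065 ] [0.0004 0.0002]
F [ 0.4268 -0.0646  0.0673] 0.0001 [ 0.4262 -0.0642  0.065 ] [ 0.0001 -0.0005]
G [ 0.4224 -0.1791  0.0634] 0.0001 [ 0.4228 -0.1788  0.065 ] [0.0001 0.0004]
H [ 0.4023 -0.05    0.0655] 0.0003 [ 0.4021 -0.0499  0.065 ] [ 0.0003 -0.0001]
box origin candidates
lip yaw(box x vs -X) 0.15384181193001242 len 0.1271095913483518
BAwellend yaw(box x vs -X) 0.16026990812350553 len 0.09491720316406975
outer yaw(box x vs -X) 0.15925619398318397 len 0.13055992183856127
A-D yaw(box x vs -X) 0.1534592430416077 len 0.12750607727366117
screws yaw(box x vs -X) 0.15728655876728415 len 0.1001470765462696
G-A 0.16123578836379746 H-D 0.144775345818094
```

```bash
python3 - <<'E'
from h import *
goal([.485,.1935,.19],down(-np.pi/2+.116))
E
```

```text
t 3.5 shift [-1.134 -0.072  0.211] turn [-0.     0.     0.016]
```

```bash
python3 -m handwheel '-1 -0.07 0.1 0 0 0.016 0.6;-1 -0.07 0.1 0 0 0.016 0.6;-1 -0.07 0.1 0 0 0.016 0.6;-1 -0.07 0.1 0 0 0.016 0.6;-1 -0.07 0.1 0 0 0.016 0.6;-1 -0.07 0.1 0 0 0.016 0.6;-1 -0.07 0.1 0 0 0.016 0.6'
python3 -m handwheel '-0.13 0 0.1 0 0 0 0.6;-0.13 0 0.1 0 0 0 0.6;-0.13 0 0.1 0 0 0 0.6;-0.13 0 0.1 0 0 0 0.6'
python3 - <<'E'
from h import *
goal([.485,.1935,.066],down(-np.pi/2+.116))
E
```

```text
clock: 4.2
tool_pos: [0.4883, 0.1615, 0.2174]
orientation: [0.748, -0.664, -0.0, 0.0]
ft_force: [-0.3, -0.6, -0.9]
gripper_width: 0.601
grasp_force: 0.0
clock: 4.6
tool_pos: [0.4858, 0.1907, 0.1934]
orientation: [0.746, -0.666, 0.0, -0.0]
ft_force: [-0.1, -0.5, 0.2]
gripper_width: 0.602
grasp_force: 0.0
t 4.6 shift [-0.011  0.002  0.51 ] turn [-0.001  0.    -0.002]
```

```bash
python3 -m handwheel '-0.01 0 0.15 0 0 0 0.6;-0.01 0 0.3 0 0 0 0.6;-0.01 0 0.42 0 0 0 0.6;-0.01 0 0.51 0 0 0 0.6;-0.01 0 0.51 0 0 0 0.6;-0.01 0 0.51 0 0 0 0.6' 40
python3 - <<'E'
from h import *
goal([.485,.1935,.066],down(-np.pi/2+.116))
E
```

```text
clock: 5.2
tool_pos: [0.486, 0.1937, 0.0662]
orientation: [0.746, -0.665, 0.0, -0.001]
ft_force: [0.2, 0.3, 1.5]
gripper_width: 0.598
grasp_force: 0.0
t 5.2 shift [0.    0.004 0.001] turn [-0.002  0.    -0.002]
```

```bash
python3 -m handwheel '0 0.003 0 0 0 0 0;0 0.003 0 0 0 0 0;0 0.003 0 0 0 0 0;0 0.003 0 0 0 0 0;0 0.003 0 0 0 0 0;0 0.003 0 0 0 0 0;0 0.003 0 0 0 0 0;0 0.003 0 0 0 0 0' 40
python3 -m handwheel '0 0 0 0 0 0 0;0 0 0 0 0 0 0;0 0 -0.1 0 0 0 0;0 0 -0.3 0 0 0 0;0 0 -0.5 0 0 0 0;0 0 -0.5 0 0 0 0;0 0 -0.5 0 0 0 0'
python3 - <<'E'
from h import *
s=ctrl.observe();print(s['tool_pos'],s['joint_pos'])
E
```

```text
clock: 6.0
tool_pos: [0.4845, 0.1941, 0.0653]
orientation: [0.747, -0.665, 0.0, -0.0]
ft_force: [0.0, 0.6, 1.6]
gripper_width: 0.123
grasp_force: 40.0
clock: 6.7
tool_pos: [0.4838, 0.194, 0.1905]
orientation: [0.746, -0.666, -0.0, -0.001]
ft_force: [-0.2, -1.5, -3.7]
gripper_width: 0.127
grasp_force: 40.0
[0.48383349 0.1939538  0.19047822] [ 0.69212647  0.23105934 -0.28589073 -0.00130228 -1.05279436 -0.5771123 ]
```

```bash
cat >> h.py <<'E'
O=np.array([.4948,-.1016,0]);YAW=.157
bx=np.array([-np.cos(YAW),-np.sin(YAW),0])
def gl(Lx,Lz,th,dz=.0253,ys=0):
    """box-frame place (m) of the lip-end top rim edge, tilt th"""
    c,s=np.cos(th),np.sin(th); a,b=.060,dz
    by=np.cross([0,0,1],bx)
    X=O+bx*(Lx+a*c-b*s)+by*ys; X[2]=Lz+a*s+b*c
    print(np.round(X,4),end=' '); goal(X,down(-np.pi/2+YAW)*R.from_rotvec([-th,0,0]))
def cur(dz=.0253):
    s=ctrl.observe(); A=R.from_quat(s['orientation']).as_matrix(); v=A[:,1]; th=np.arctan2(v[2],v@bx)
    c,ss=np.cos(th),np.sin(th); d=s['tool_pos']-O
    print('L',np.round([d@bx-.06*c+dz*ss,d@np.cross([0,0,1],bx),s['tool_pos'][2]-.06*ss-dz*c],4),'th',round(th,3),'yawerr',round(np.arctan2(*(A[:2,0])[::-1])+np.pi/2-YAW,3),'F',np.round(s['ft_force'],1),'w',round(s['gripper_width'],3),'t',s['clock'])
E
python3 - <<'E'
from h import *
cur();gl(-.03,.095,.6)
E
```

```text
L [-0.0954 -0.2936  0.1652] th -0.0 yawerr -0.043 F [-0.2 -1.5 -3.7] w 0.127 t 6.7
[ 0.4896 -0.1024  0.1498] t 6.7 shift [1.181 0.112 0.161] turn [-0.764  0.018 -0.052]
```

```bash
python3 -m handwheel '1 0.1 0 -0.4 0 -0.05 0;1 0.1 0 -0.4 0 -0.05 0;1 0.1 0 -0.4 0 -0.05 0;1 0.1 0 -0.4 0 -0.05 0;1 0.1 0 -0.4 0 -0.05 0;1 0.1 0 -0.4 0 -0.05 0;1 0.1 0 -0.4 0 -0.05 0'
python3 - <<'E'
from h import *
cur();gl(-.03,.10,.6)
E
```

```text
clock: 7.4
tool_pos: [0.4867, -0.0584, 0.1879]
orientation: [0.749, -0.643, -0.106, 0.118]
ft_force: [0.1, 0.7, -2.1]
gripper_width: 0.119
grasp_force: 40.0
L [-0.0478 -0.0439  0.145 ] th 0.319 yawerr -0.007 F [ 0.1  0.7 -2.1] w 0.119 t 7.4
[ 0.4896 -0.1024  0.1548] t 7.4 shift [ 0.177 -0.027  0.129] turn [-0.358  0.012 -0.004]
```

```bash
python3 -m handwheel '0.18 -0.03 0 -0.36 0.01 0 0;0.18 -0.03 0.13 -0.36 0.01 0 0;0.18 -0.03 0.13 -0.36 0.01 0 0;0.18 -0.03 0.13 -0.36 0.01 0 0;0.18 -0.03 0.13 -0.36 0.01 0 0;0.18 -0.03 0.13 -0.36 0.01 0 0'
python3 - <<'E'
from h import *
cur();gl(-.038,.06,.6)
p=ctrl.camera_params("scene");im=ctrl.get_image("scene")
u=cv2.resize(im[160:330,310:510],None,fx=3.5,fy=3.5,interpolation=cv2.INTER_CUBIC)
cv2.imwrite("pics/s1.png",u[:,:,::-1])
E
```

```text
clock: 8.0
tool_pos: [0.4929, -0.1013, 0.1599]
orientation: [0.728, -0.621, -0.188, 0.221]
ft_force: [0.2, 0.2, -2.0]
gripper_width: 0.123
grasp_force: 40.0
L [-0.034  -0.0006  0.1055] th 0.589 yawerr 0.002 F [ 0.2  0.2 -2. ] w 0.123 t 8.0
[ 0.4975 -0.1012  0.1148] t 8.0 shift [ 0.002 -0.116  0.14 ] turn [-0.014 -0.003  0.001]
```

View pics/s1.png

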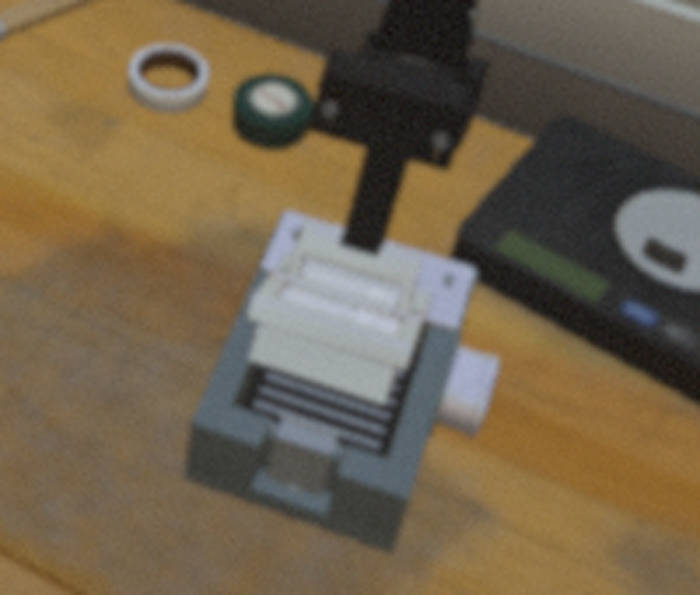

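The cassette is held tipped above the well at about (340,310), catch end up and in line with the box. I lower its far edge to just below lip height.

```bash
python3 -m handwheel '0 -0.06 0.07 -0.014 0 0 0;0 -0.11 0.14 -0.014 0 0 0;0 -0.11 0.14 -0.014 0 0 0;0 -0.11 0.14 -0.014 0 0 0'
python3 - <<'E'
from h import *
cur();gl(-.042,.056,.6);gl(-.050,.054,.6);gl(-.058,.0525,.6)
E
```

```text
clock: 8.45
tool_pos: [0.4958, -0.1015, 0.1142]
orientation: [0.726, -0.62, -0.193, 0.227]
ft_force: [0.0, 0.0, -1.4]
gripper_width: 0.126
grasp_force: 40.0
L [-0.036   0.0001  0.0593] th 0.604 yawerr 0.001 F [ 0.   0.  -1.4] w 0.126 t 8.45
[ 0.5015 -0.1005  0.1108] t 8.45 shift [-0.    -0.027 -0.002] turn [ 0.006 -0.002 -0.   ]
[ 0.5094 -0.0993  0.1088] t 8.45 shift [-0.    -0.058 -0.013] turn [ 0.006 -0.002 -0.   ]
[ 0.5173 -0.098   0.1073] t 8.45 shift [-0.    -0.087 -0.027] turn [ 0.006 -0.002 -0.   ]
```

```bash
python3 -m handwheel '0 -0.014 0.002 0 0 0 0;0 -0.027 0 0 0 0 0;0 -0.042 -0.007 0 0 0 0;0 -0.058 -0.013 0 0 0 0;0 -0.072 -0.02 0 0 0 0;0 -0.085 -0.026 0 0 0 0;0 -0.085 -0.026 0 0 0 0'
python3 - <<'E'
from h import *
cur();gl(-.06,.055,.5);gl(-.0603,.0572,.4);gl(-.0603,.0592,.3);gl(-.0603,.0607,.2)
E
```

```text
clock: 9.15
tool_pos: [0.5166, -0.0982, 0.1051]
orientation: [0.725, -0.62, -0.194, 0.228]
ft_force: [-0.8, -0.0, -2.9]
gripper_width: 0.125
grasp_force: 40.0
L [-0.0568  0.      0.0501] th 0.608 yawerr 0.0 F [-0.8 -0.  -2.9] w 0.125 t 9.15
[ 0.514  -0.0986  0.106 ] t 9.15 shift [-0.     0.01   0.003] turn [ 0.137 -0.001 -0.   ]
[ 0.5095 -0.0993  0.1039] t 9.15 shift [-0.     0.021  0.02 ] turn [ 0.265 -0.001 -0.   ]
[ 0.5051 -0.1     0.1011] t 9.15 shift [-0.     0.029  0.04 ] turn [ 0.392 -0.001 -0.   ]
[ 0.5012 -0.1006  0.0974] t 9.15 shift [-0.     0.033  0.061] turn [ 0.519 -0.001 -0.   ]
```

```bash
python3 -m handwheel '0 0.005 0.001 0.07 0 0 0;0 0.01 0.003 0.137 0 0 0;0 0.016 0.011 0.2 0 0 0;0 0.021 0.02 0.265 0 0 0;0 0.025 0.03 0.33 0 0 0;0 0.029 0.04 0.392 0 0 0;0 0.029 0.04 0.392 0 0 0'
python3 - <<'E'
from h import *
cur();gl(-.0603,.0607,.2);gl(-.0603,.0615,.15);gl(-.0603,.062,.1)
E
```

```text
clock: 9.85
tool_pos: [0.5029, -0.1003, 0.1022]
orientation: [0.752, -0.642, -0.097, 0.114]
ft_force: [-0.0, -0.1, -2.0]
gripper_width: 0.123
grasp_force: 40.0
L [-0.058   0.      0.0602] th 0.301 yawerr -0.0 F [-0.  -0.1 -2. ] w 0.123 t 9.85
[ 0.5012 -0.1006  0.0974] t 9.85 shift [-0.     0.001  0.02 ] turn [ 0.128 -0.001 -0.001]
[ 0.4995 -0.1009  0.0955] t 9.85 shift [-0.     0.005  0.03 ] turn [ 0.192 -0.001 -0.001]
[ 0.4979 -0.1011  0.0932] t 9.85 shift [-0.     0.009  0.04 ] turn [ 0.256 -0.001 -0.   ]
```

```bash
python3 -m handwheel '0 -0.002 0.01 0.064 0 0 0;0 0 0.02 0.128 0 0 0;0 0.005 0.03 0.192 0 0 0;0 0.005 0.03 0.192 0 0 0;0 0.005 0.03 0.192 0 0 0'
python3 - <<'E'
from h import *
cur();gl(-.0603,.062,.1);gl(-.0602,.0622,.05);gl(-.060,.062,.0)
E
```

```text
clock: 10.35
tool_pos: [0.5017, -0.1008, 0.0954]
orientation: [0.758, -0.647, -0.048, 0.058]
ft_force: [1.0, 0.3, 2.8]
gripper_width: 0.122
grasp_force: 40.1
L [-0.0625  0.0003  0.0614] th 0.15 yawerr 0.001 F [1.  0.3 2.8] w 0.122 t 10.35
[ 0.4979 -0.1011  0.0932] t 10.35 shift [-0.001  0.014  0.011] turn [ 0.064 -0.002  0.001]
[ 0.4963 -0.1014  0.0905] t 10.35 shift [-0.001  0.018  0.023] turn [ 0.128 -0.002  0.001]
[ 0.4948 -0.1016  0.0873] t 10.35 shift [-0.001  0.023  0.036] turn [ 0.191 -0.002  0.001]
```

```bash
python3 -m handwheel '0 0.003 0.005 0.032 0 0 0;0 0.006 0.011 0.064 0 0 0;0 0.009 0.017 0.096 0 0 0;0 0.012 0.023 0.128 0 0 0;0 0.015 0.03 0.16 0 0 0;0 0.018 0.036 0.191 0 0 0;0 0.018 0.036 0.191 0 0 0'
python3 - <<'E'
from h import *
cur()
E
```

```text
clock: 11.05
tool_pos: [0.497, -0.1017, 0.0883]
orientation: [0.761, -0.649, 0.002, -0.001]
ft_force: [-2.1, 0.6, 10.2]
gripper_width: 0.127
grasp_force: 39.6
L [-0.0622  0.0004  0.0632] th -0.003 yawerr 0.001 F [-2.1  0.6 10.2] w 0.127 t 11.05
```

```bash
python3 -m handwheel '0 0 0.004 0.02 0 0 0;0 0 0.008 0.04 0 0 0;0 0 0.008 0.04 0 0 0'
python3 - <<'E'
from h import *
cur()
im=ctrl.get_image("scene");u=cv2.resize(im[180:320,350:470],None,fx=4,fy=4,interpolation=cv2.INTER_CUBIC)
cv2.imwrite("pics/s2.png",u[:,:,::-1])
E
```

```text
clock: 11.35
tool_pos: [0.4962, -0.1019, 0.0863]
orientation: [0.761, -0.649, 0.011, -0.011]
ft_force: [-3.0, 0.4, 12.7]
gripper_width: 0.126
grasp_force: 40.0
L [-0.0621  0.0006  0.0629] th -0.032 yawerr 0.001 F [-3.   0.4 12.7] w 0.126 t 11.35
```

View pics/s2.png

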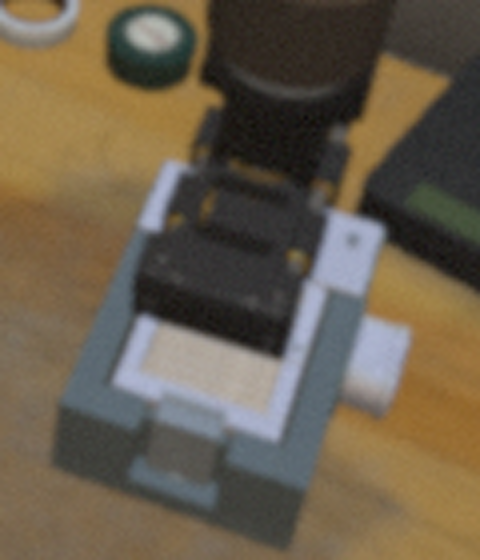

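The rim lies level in the well and the catch leaf, at about (188,410), overlaps the rim's near edge. It isn't clear whether it has snapped, so I press a little more and watch the force.

```bash
python3 -m handwheel '0 0 0.006 0.01 0 0 0;0 0 0.012 0.02 0 0 0;0 0 0.012 0.02 0 0 0'
python3 - <<'E'
from h import *
cur()
E
```

```text
clock: 11.7
tool_pos: [0.4964, -0.1019, 0.0861]
orientation: [0.761, -0.648, 0.017, -0.017]
ft_force: [-11.7, 2.9, 32.4]
gripper_width: 0.129
grasp_force: 40.4
L [-0.0627  0.0006  0.0637] th -0.048 yawerr 0.003 F [-11.7   2.9  32.4] w 0.129 t 11.7
```

The force rose sharply while z stalled, so the cassette is bottomed. I unload, open a little, rise clear and look.

```bash
python3 -m handwheel '0 0 -0.012 -0.03 0 0 0;0 0 -0.016 -0.06 0 0 0;0 0 -0.016 -0.06 0 0 0;0 0 -0.016 -0.06 0 0 0.4;0 0 -0.016 -0.06 0 0 0.4;0 0 -0.016 -0.06 0 0 0.4;0 0 -0.016 -0.06 0 0 0.4'
python3 -m handwheel '0 0 -0.1 0 0 0 0.4;0 0 -0.25 0 0 0 0.4;0 0 -0.45 0 0 0 0.4;0 0 -0.62 0 0 0 0.4;0 0 -0.62 0 0 0 0.4;0 0 -0.62 0 0 0 0.4'
python3 - <<'E'
from h import *
import pickle
goal([.504,-.06,.242],down(-np.pi/2+YAW))
E
```

```text
clock: 12.4
tool_pos: [0.4953, -0.1015, 0.0849]
orientation: [0.76, -0.649, 0.0, 0.0]
ft_force: [-0.1, 0.2, 1.4]
gripper_width: 0.372
grasp_force: 0.0
clock: 13.0
tool_pos: [0.4954, -0.1012, 0.2411]
orientation: [0.76, -0.649, 0.001, -0.001]
ft_force: [-0.6, 0.3, -1.5]
gripper_width: 0.399
grasp_force: 0.0
t 13.0 shift [-0.157 -0.06  -0.003] turn [-0.004 -0.001 -0.   ]
```

```bash
python3 - <<'E'
from h import *
import pickle
p=ctrl.camera_params("wrist");im=ctrl.get_image("wrist");pickle.dump((p,im),open("w5.pkl","wb"))
u=cv2.resize(im[90:240,210:430],None,fx=3.6,fy=3.6,interpolation=cv2.INTER_CUBIC)
cv2.imwrite("pics/b5.png",u[:,:,::-1])
bx_,by_=bx,np.cross([0,0,1],bx)
for n,q in dict(rim_catch_corner_py=(.06,.045,.062),rim_catch_corner_my=(.06,-.045,.062),nose_py=(.0555,.017,.0635),nose_my=(.0555,-.017,.0635)).items():
    X=O+bx_*q[0]+by_*q[1];X[2]=q[2]; print(n,(proj(p,X)-(209.6,89.6))*3.6)
p4=pickle.load(open("w4.pkl","rb"))[0]
for y in(.017,-.017):
    X=O+bx*.0555+by_*y;X[2]=.0635; print('rest nose in b4',(proj(p4,X)-(209.6,89.6))*3.6)
E
```

```text
rim_catch_corner_py [594.80146795 193.71398152]
rim_catch_corner_my [582.68418257 484.78872659]
nose_py [576.68972525 288.84933046]
nose_my [572.42383395 399.15286135]
rest nose in b4 [605.74607299 249.60761892]
rest nose in b4 [603.99493489 361.13675126]
```

View pics/b5.png

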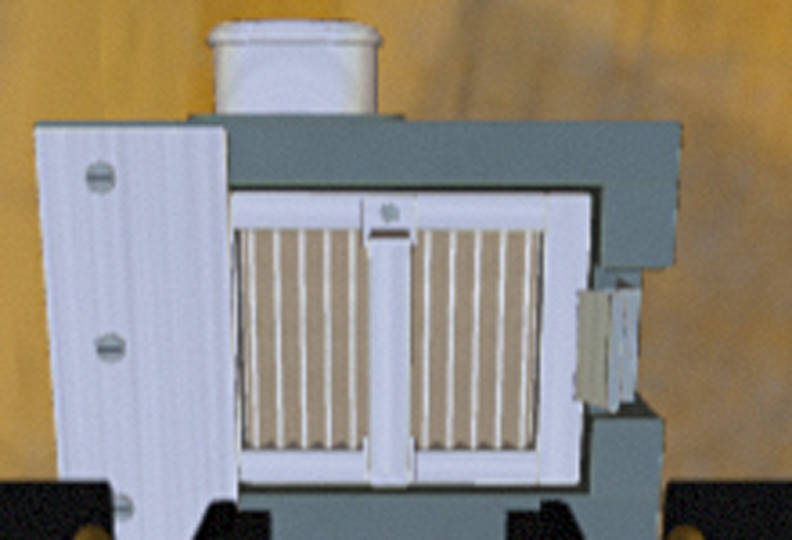

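The rim's catch-end corners are at (592,194) and (582,484), as predicted for fully home and level. The catch nose at (577,345) sits over the rim edge at its rest position, and the other end is under the lip.

```bash
python3 -c "
from cell import ctrl
print(ctrl.sign_off())"
```

```text
the job is handed in; nothing more can be done
None
```

I handed the job in at about 13 s: the last wrist picture shows the cassette home and level in the box, one end under the lip, the catch closed over the other and the gripper clear; the verdict was not shown.

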